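# Flip the tip box shut and latch it

### The arm

A 7-joint arm with a two-finger parallel gripper is mounted at the origin on a cart in front of the work surface, level with it; the furniture and walls round the work are solid. World frame = base frame: x ahead of the robot, y to its left, z up, the work surface at z = 0. Lengths are in mm, angles in rad, forces in N, time in s.
With the tool pointing down it reaches from about 425 to 950 mm from the base axis. Payload 4.7 kg.
Tool frame: the origin (TCP) lies between the finger pads; the fingertips stand 17 mm ahead of it and the grasp point (between the pads) lies 2 mm behind it; z points along the fingers, y is the direction in which the jaws open and shut (so a half turn about z gives the same grasp; the last joint's range is limited). The gripper opens to 87 mm and grips with 3 to 60 N. Pads are 19 mm wide; open, the fingers measure 117 mm over their backs; the gripper's body (75 mm by 190 mm) begins 51 mm behind the grasp point.
Start: joints at [-1.211, 0.469, -0.049, 1.532, 0.024, 1.141, -0.082], TCP at [255.84, 624.655, 239.573] pointing down, gripper open.
Joint ranges: [-2.59, 2.59], [-0.33, 1.99], [-1.39, 1.29], [0.1, 2.45], [-1.04, 4.18], [0.21, 1.99], [-2.66, 2.66]. Speed limits (rad/s): [2.57, 2.57, 3.14, 3.14, 3.14, 3.14, 3.14].

### API

Orientations are given as a unit quaternion [w, x, y, z].
In Python, from rig import r gives the robot as it stands. Calls block until the motion is done:
- r.move_to(position, orientation): joint-space move of the TCP to a pose.
- r.move_straight(position, rotation=None, speed=150): straight line of the TCP; rotation=None keeps the orientation; speed is the mean speed in mm/s.
- r.set_joints(angles): joint-space move.
- r.gripper_open() and r.grab(newtons=None): open the fingers fully, or close them until they stop; newtons is the grip in N (None keeps the last).
- r.pause(seconds).
- r.inverse_kinematics(position, orientation): joint angles nearest the present ones, or None.
- r.sense(): the state.
- r.grab_frame(name): name is "scene" or "top" or "wrist"; returns a dict with "color" (420x560x3 uint8, red, green, blue), "intrinsics" (3x3 intrinsics, pixels), "cam_to_world" (4x4, takes a point from camera to world coordinates). Camera axes: x right, y down, z forward; pixel columns grow to the right and rows downward; lengths in mm; the calibration is good to about 2 mm. A picture is of the moment at which its call begins. There is no depth.
A pose or a line that the arm cannot do raises r.Unreachable and nothing moves.
- r.finish_job(): hands the job in, once; it reports no verdict.
The state is a dict: "t": time; "qpos": joint angles; "qvel": joint speeds; "joint_efforts": joint torques, N m; "eef_pos": TCP position; "ee_rot": TCP orientation; "contact_force": force on the tool from outside, world axes, zero at the start; "moment": the same for the moment, N m; "grip_width": opening from 0.0 (shut) to 1.0 (fully open).
Only numpy, scipy, OpenCV 4.12 (cv2) and the standard library are available. Lean on these libraries where they do the work, as an engineer would, in place of code of your own. Each camera call takes 0.05 s, during which the arm holds its last target. There are 200 camera calls.

### The job

The pipette-tip box with the latch tab has been left wide open and its tips are gathering dust. Without gripping or picking anything up, push its lid with the fingertips from behind so that it flips over, press it down until it is fully shut, and then push the latch tab, which stands swung out, in until it lies flat against the front. Leave the box where it stands, and leave the other open tip box (the one without a latch) and the bottles beside it as they are.

Things in the scene. Friction and masses are not known exactly. Their poses are not given: they have to be found in the camera images.
- latch_box: Loose pipette-tip box with latch tab, 111 x 141 x 99 mm shut, about 0.5 kg, upright: pale lower part 102 x 140 mm, 58 mm high, full of tips; clear hinged lid 41 mm high. Origin: centre of the underside; x axis from the front (latch side) to the back (hinge side), y along the 141 mm width, z up. Pushed sideways with more than 2 to 5 N it slides.
- lid_hinge (a point): Point on the lid's hinge line, halfway along it: 52 mm behind the box's origin and 58.5 mm above the worktop. Hinge line parallel to the box's y axis.
- lid_front (a point): Middle of the lid's upper front edge, on its outer top face; moves with the lid, 107 mm from the hinge line. Lid shut: 47 mm in front of the box's origin, 99 mm above the worktop. Lid wide open: about 126 mm behind the origin, 135 mm up, the rearmost point of the lid, whose top face then looks backward; the lid's highest point is then about 150 mm up.
- latch_box_lid (a joint): Lid angle in rad: 0 fully shut, 1.95 wide open (leaning back past upright, where it rests against its stop). Damped hinge: turning it takes about 1 N at the front edge when slow. Its weight closes it only below about 0.7 rad, slowly, and it can stop short; pressing on the top near the front shuts it fully.
- latch_foot (a point): Middle of the latch tab's lower end, outer face. Lid and latch shut: 54 mm in front of the box's origin, 40 mm up. Lid shut, latch swung out 0.6 rad: about 77 mm in front, 50 mm up. Tab 28 mm wide, 47 mm long, in the middle of the lid's front; pivot 49 mm in front of the origin, 81 mm up (lid shut).
- latch_box_latch (a joint): Latch angle relative to the lid, in rad: 0 flat against the front (latched), 0.70 swung fully out. It stays where it is left; pushing its lower end slowly towards the box closes it with about 1 N, up to a stop at 0.
- plain_box: The other tip box, open and in use, without a latch: 97 x 131 x 97 mm when shut, lower part 48 mm high, loose. Origin at the centre of its underside, x axis from front to back. To be left alone. With its lid open it is about 145 mm high and the lid reaches about 120 mm behind its origin.
- plain_box_lid (a joint): Lid angle of the other tip box in rad: 0 shut, 1.85 wide open. It stands open and must stay open.
- dropper: Small white dropper bottle with a screw cap, 33 mm in diameter and 69 mm high, loose, on the worktop near the boxes. Origin at the centre of its underside. To be left alone.
- amber: Small brown glass bottle with a black cap, 42 mm in diameter and 81 mm high, loose. Origin at the centre of its underside. To be left alone.

How it is judged (in metres and radians):
On the way, in this order (a step that is already met when the one before it is completed fails the run):
1. the lid has been flipped over and is fully shut (value of joint latch_box_lid below 0.035 rad), for 0.2 s.
2. with the lid shut, the latch tab has been pushed flat against the front (value of joint latch_box_latch below 0.06 rad and value of joint latch_box_lid below 0.035 rad), for 0.2 s.
At the end, for the whole second after the job is handed in: The latch box's lid is shut (within 0.035 rad), its latch flat (within 0.06 rad); the box stands flat and at rest within 60 mm of its start. The other tip box is still open (lid above 1.3 rad); it and both bottles stand within 30 mm of their starts (all of step 2 and angle between latch_box's own z axis and vertical below 0.05 rad and height (world z) of latch_box below 0.005 m and distance of latch_box from where it was at the start of the episode below 0.06 m and linear speed of latch_box below 0.02 m/s and value of joint plain_box_lid above 1.3 rad and distance of each of plain_box, dropper, amber from where it was at the start of the episode below 0.03 m and angle between each of dropper, amber's own z axis and vertical below 0.2 rad); the robot touches nothing.
It fails at once if the latch box was lifted or tipped up (height (world z) of latch_box above 0.012 m or angle between latch_box's own z axis and vertical above 0.15 rad).
It fails at once if the latch box was shoved more than 60 mm away (distance of latch_box from where it was at the start of the episode above 0.06 m).
It fails at once if the fingers reached inside or round the lid's rim to grip it (x of the grasp point in the frame of lid_front between -0.003 and 0.095 m and z of the grasp point in the frame of lid_front between -0.055 and -0.006 m and y of the grasp point in the frame of lid_front between -0.075 and 0.075 m).
It fails at once if the other tip box was moved or its lid shut (distance of plain_box from where it was at the start of the episode above 0.03 m or value of joint plain_box_lid below 1.3 rad).
It fails at once if a bottle was moved or knocked over (distance of any of dropper, amber from where it was at the start of the episode above 0.03 m or angle between any of dropper, amber's own z axis and vertical above 0.3 rad).
It also fails if it takes over 58 s, if anything falls off the work surface, if the arm or the gripper's body presses on something with over 40 N, if the wrist force passes 120 N, or if a joint passes its speed limit or range.

## Working session

There is one attempt and no reset: what is moved stays moved. The work goes in short steps, each a Python script; the robot and the scene stay as the last script left them, time stands still between calls to the robot, and variables do not carry over. Pictures are saved under pics/ and viewed, about 8 in all and at most 12, crops included, and the job is handed in when it is done.

```bash
mkdir -p pics; ls
python3 - <<'E'
from rig import r
import cv2,numpy as np
for n in("scene","top"):
    f=r.grab_frame(n); cv2.imwrite(f"pics/{n}0.png",f["color"][:,:,::-1]); np.savez(f"pics/{n}0.npz",**f)
    print(n,np.round(f["intrinsics"],1).tolist(),np.round(f["cam_to_world"],3).tolist())
s=r.sense();print(s["t"],s["eef_pos"],s["ee_rot"],s["contact_force"])
E
```

```text
pics
scene [[526.6, 0.0, 268.5], [0.0, 526.6, 205.7], [0.0, 0.0, 1.0]] [[0.686, -0.529, 0.499, -69.005], [-0.727, -0.484, 0.487, -643.829], [-0.016, -0.697, -0.717, 897.312], [0.0, 0.0, 0.0, 1.0]]
top [[414.0, 0.0, 279.1], [0.0, 414.0, 204.6], [0.0, 0.0, 1.0]] [[-0.011, -0.997, 0.073, 407.95], [-1.0, 0.011, 0.002, -102.71], [-0.003, -0.073, -0.997, 964.27], [0.0, 0.0, 0.0, 1.0]]
0.1 [255.65818809 624.1546337  238.57697335] [-1.58642295e-04  1.93153073e-01  9.81168221e-01 -8.87008388e-04] [-0.08760696 -0.50682544 -0.40774015]
```

View pics/scene0.png

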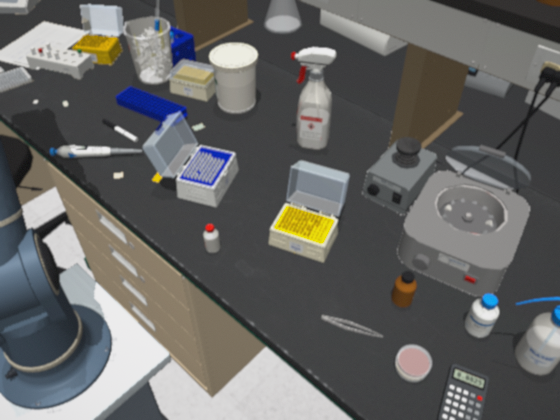

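View pics/top0.png

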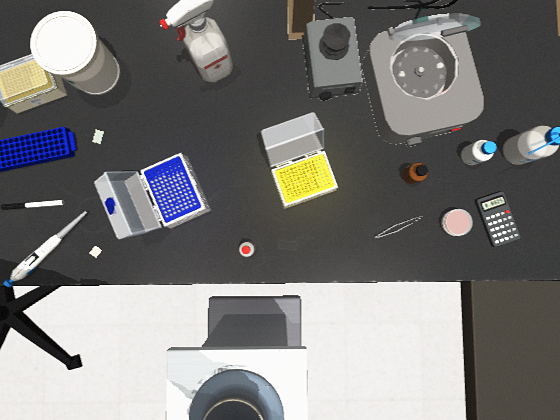

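Run:
```python
import cv2,numpy as np
a=cv2.imread("pics/top0.png")[140:260,80:230];b=cv2.imread("pics/scene0.png")[100:220,130:280]
cv2.imwrite("pics/z.png",np.vstack([cv2.resize(x,None,fx=2.5*1,fy=2.5,interpolation=2) for x in(a,b)]))
a=cv2.resize(a,(500,400),interpolation=2)
im=cv2.imread("pics/top0.png");hsv=cv2.cvtColor(im,cv2.COLOR_BGR2HSV)
f=np.load("pics/top0.npz");K,T=f["intrinsics"],f["cam_to_world"]
def ray(p,z):
    d=T[:3,:3]@np.linalg.solve(K,[p[0],p[1],1]);o=T[:3,3];return (o+d*(z-o[2])/d[2]).round(1)
def blobs(lo,hi,z,name):
    m=cv2.inRange(hsv,lo,hi);m=cv2.morphologyEx(m,cv2.MORPH_CLOSE,np.ones((5,5)))
    for c in cv2.findContours(m,0,1)[0]:
        if cv2.contourArea(c)>40:
            q=cv2.minAreaRect(c);P=[ray(p,z) for p in cv2.boxPoints(q)]
            print(name,np.round(q[0]),cv2.contourArea(c),ray(q[0],z),[p[:2].tolist() for p in P])
blobs((110,120,60),(130,255,255),58,"blue")
blobs((25,120,100),(35,255,255),48,"yel")
blobs((0,120,60),(10,255,255),69,"red")
```

```text
blue [110. 206.] 97.0 [475.6 271.5  58. ] [[493.3, 281.8], [493.1, 262.0], [457.8, 261.3], [458.1, 281.1]]
blue [172. 189.] 2104.0 [511.5 134.2  58. ] [[552.2, 199.0], [586.2, 119.6], [471.1, 69.8], [437.7, 148.6]]
blue [ 36. 148.] 2252.0 [606.7 438.1  58. ] [[625.0, 532.1], [658.9, 360.4], [588.4, 344.4], [554.9, 515.2]]
yel [304. 178.] 1699.0 [ 533.9 -157.5   48. ] [[551.8, -90.5], [589.8, -199.8], [516.0, -224.3], [478.4, -115.6]]
red [246. 250.] 41.0 [377.6 -27.7  69. ] [[385.2, -20.2], [385.0, -35.3], [370.0, -35.2], [370.2, -20.1]]
red [180.  33.] 65.0 [861.1 115.3  69. ] [[877.4, 123.3], [877.2, 107.6], [844.8, 107.4], [845.0, 123.0]]
red [164.  24.] 43.5 [882.4 153.6  69. ] [[890.5, 164.2], [895.9, 153.5], [874.4, 143.0], [869.0, 153.7]]
```

View pics/z.png

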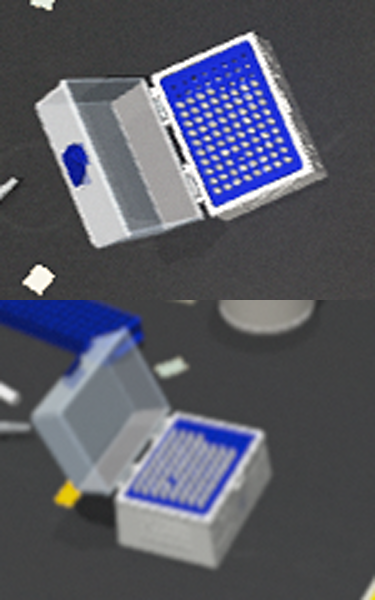

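```bash
cat > h.py <<'E'
from rig import r
import numpy as np,cv2
from scipy.spatial.transform import Rotation as R
O=np.array([511.5,134.2]); u=np.array([-34,79.4]);u/=np.linalg.norm(u)   # box origin, box +X
def quat(s):
    x=np.array([*(s*u),0]);z=np.array([0,0,-1.]);q=R.from_matrix(np.c_[x,np.cross(z,x),z]).as_quat()
    return [q[3],*q[:3]]
def pos(X,tipz): return [*(O+u*X),tipz+17]        # tool pointing down, tip height
def lid(theta,p=(-99,40.5)):                      # lid point (rel hinge, shut) in box X,Z
    c,s=np.cos(theta),np.sin(theta);return np.array([52+c*p[0]+s*p[1],58.5-s*p[0]+c*p[1]])
def tip(theta,w=9.5,d=15):
    if theta>np.pi/2: e=lid(theta);return e[0]+w,e[1]-d
    e=lid(theta,(-99+d,40.5));return e[0]+w,e[1]
def F(): f=r.sense()["contact_force"];return round(float(f[:2]@u),2),round(float(f[2]),2)
def pic(n,name):
    f=r.grab_frame(n);cv2.imwrite(f"pics/{name}.png",f["color"][:,:,::-1])
E
python3 - <<'E'
from h import *
best=min((np.abs(np.array(q)-r.sense()["qpos"]).max(),s) for s in(1,-1) if (q:=r.inverse_kinematics(pos(165,220),quat(s))) is not None)
print(best)
s=best[1];open("s.txt","w").write(str(s))
r.grab(10);r.move_to(pos(165,220),quat(s))
print(r.sense()["qpos"],r.sense()["grip_width"],F())
X,z=tip(1.95);r.move_straight(pos(X+20,z),speed=120)
print(F(),r.sense()["t"],r.sense()["eef_pos"],pos(X+20,z))
pic("scene","a1")
E
```

```text
(np.float64(0.37181021887164256), 1)
[-0.84048163  0.23471219  0.22412773  1.8894347  -0.06141132  1.02354964
 -0.18226557] 0.004194502861646566 (0.4, 0.08)
(-0.25, 0.44) 4.0583 [450.62277624 277.86347438 138.0831004 ] [np.float64(450.1824218279198), np.float64(277.39457961362257), np.float64(137.47468811565597)]
```

View pics/a1.png

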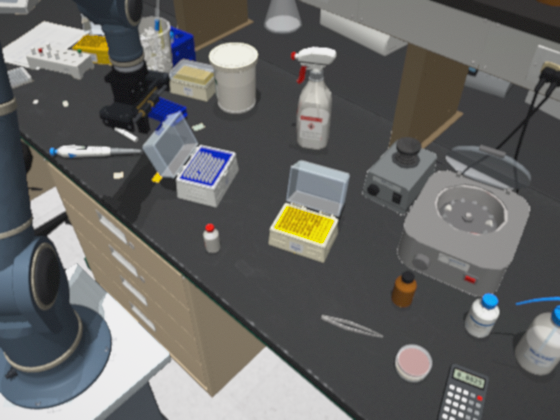

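The closed gripper (about 135,110) is behind the lid (170,140), and nothing has moved. Next I'll flip the lid in small arc steps while monitoring the force.

Run:
```python
from h import *
for th in (1.95,1.8,1.65,1.5,1.35,1.2,1.05,.9,.75):
    r.move_straight(pos(*tip(th)),speed=40);f=F();print(th,f,round(r.sense()["t"],1))
    if abs(f[0])>12 or abs(f[1])>12: print("stop");break
pic("scene","a2");pic("top","a2t")
a=cv2.imread("pics/a2.png")[80:240,90:290];b=cv2.imread("pics/a2t.png")[120:280,60:260]
cv2.imwrite("pics/a2z.png",np.hstack([cv2.resize(x,(400,320)) for x in(a,b)]))
```

```text
1.95 (0.41, 0.26) 4.8
1.8 (0.7, -0.08) 5.3
1.65 (-0.45, 0.22) 5.9
1.5 (0.85, 0.37) 6.4
1.35 (-0.07, -0.11) 6.9
1.2 (-0.13, 0.35) 7.4
1.05 (0.47, 0.61) 7.9
0.9 (-0.08, 0.76) 8.4
0.75 (-0.4, -0.4) 8.9
```

View pics/a2z.png

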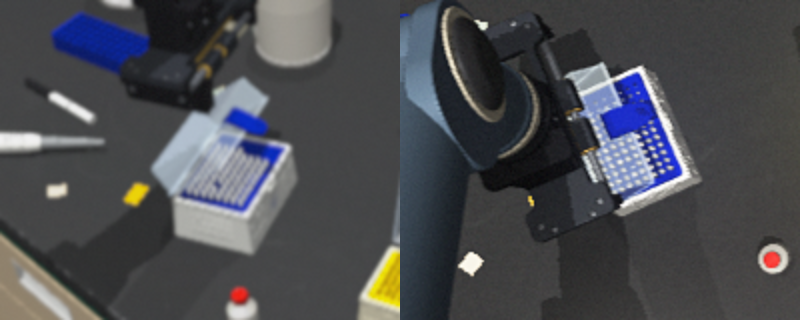

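The lid has passed upright and follows the fingers. The latch tab is at about (620,122) in the right-hand crop, and the box hasn't moved. Now I'll close it and press.

Run:
```python
from h import *
for th in (.6,.45,.3,.15,.03):
    r.move_straight(pos(*tip(th)),speed=40);print(th,F(),round(r.sense()["t"],1))
X,z=tip(0)
b=F()
for k in range(0,16):
    r.move_straight(pos(X,z-k),speed=15);r.pause(.1);f=np.mean([F()[1] for _ in range(3)]);print(k,round(f,2),F()[0],r.sense()["eef_pos"][2]-17)
    if f>9: break
r.pause(.5);print(F(),r.sense()["t"])
# up, clear, over to the front side
r.move_straight(pos(X,150),speed=120)
r.move_straight(pos(-115,150),speed=150)
pic("scene","a3");pic("top","a3t")
a=cv2.imread("pics/a3.png")[80:240,90:290];b=cv2.imread("pics/a3t.png")[120:280,60:260]
cv2.imwrite("pics/a3z.png",np.hstack([cv2.resize(x,(400,320)) for x in(a,b)]))
print(r.sense()["t"])
```

```text
0.6 (1.06, -0.23) 9.5
0.45 (-0.12, 0.28) 10.0
0.3 (0.61, 0.66) 10.5
0.15 (-0.59, 0.5) 11.0
0.03 (0.15, 0.85) 11.4
0 4.76 1.57 99.75643519695687
1 11.61 1.92 99.58703170636193
(2.22, 11.53) 12.7
14.15
```

View pics/a3z.png

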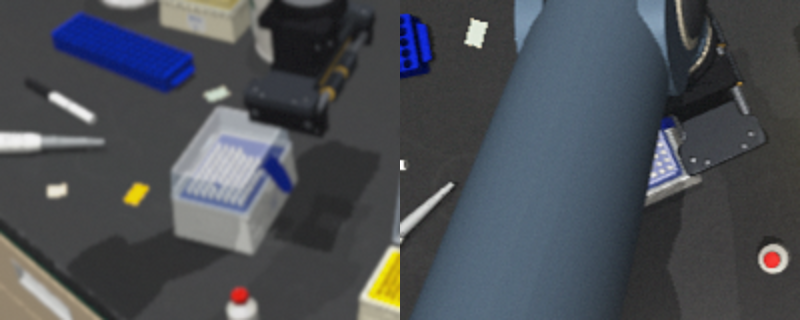

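Run:
```python
from h import *
r.move_straight(pos(-115,44),speed=100)
r.pause(.3);b=np.mean([F()[0] for _ in range(5)]);print("bias",b)
r.move_straight(pos(-90,44),speed=60)
for X in np.arange(-88,-54,1.5):
    r.move_straight(pos(X,44),speed=20);r.pause(.05);f=np.mean([(F()[0],r.pause(.01))[0] for _ in range(5)])-b
    print(round(X,1),round(f,2),end=" | ")
    if f<-3.5: break
r.pause(.4);print("hold",F(),r.sense()["t"])
pic("scene","a4")
r.move_straight(pos(-115,44),speed=80)
r.move_straight(pos(-130,200),speed=150)
pic("scene","a5");pic("top","a5t")
a=cv2.imread("pics/a4.png")[80:240,90:290];b=cv2.imread("pics/a5.png")[80:240,90:290]
cv2.imwrite("pics/a4z.png",np.hstack([cv2.resize(x,(400,320)) for x in(a,b)]))
print(r.sense()["t"])
```

```text
bias -0.32
-88.0 0.56 | -86.5 -0.02 | -85.0 0.36 | -83.5 -0.15 | -82.0 0.28 | -80.5 0.27 | -79.0 0.29 | -77.5 0.15 | -76.0 0.19 | -74.5 0.51 | -73.0 0.47 | -71.5 0.46 | -70.0 0.12 | -68.5 0.4 | -67.0 -0.12 | -65.5 -2.62 | -64.0 -2.19 | -62.5 -1.88 | -61.0 -1.98 | -59.5 -1.34 | -58.0 -1.57 | -56.5 -1.83 | -55.0 -1.64 | hold (-0.79, -0.58) 24.4833
26.725
```

View pics/a4z.png

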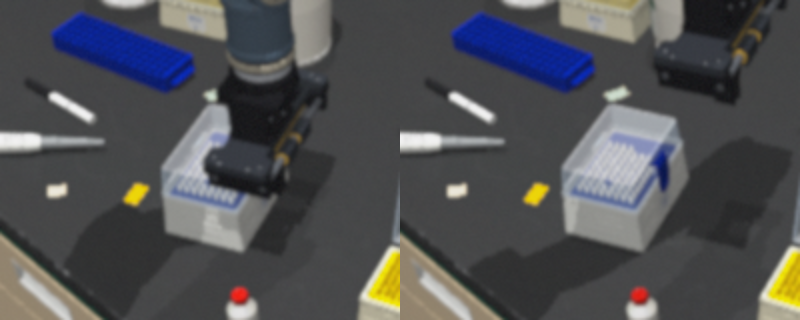

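Run:
```python
from h import *
r.move_straight([500,-60,300],speed=200)
pic("top","a6t");pic("scene","a6")
a=cv2.imread("pics/a6.png")[120:220,165:265];b=cv2.imread("pics/a6t.png")[120:280,60:260]
cv2.imwrite("pics/a6z.png",np.hstack([cv2.resize(a,(400,400),interpolation=2),cv2.resize(b,(400,400))]))
i0,i1=(cv2.imread(f"pics/{n}.png").astype(int) for n in("scene0","a6"))
for nm,(x0,y0,x1,y1) in dict(plain=(265,158,352,260),drop=(200,220,224,254),amber=(388,268,420,310)).items():
    print(nm,np.abs(i0-i1)[y0:y1,x0:x1].mean().round(2))
print(r.sense()["t"],F())
```

```text
plain 6.98
drop 7.28
amber 3.47
27.6167 (0.13, -0.68)
```

View pics/a6z.png

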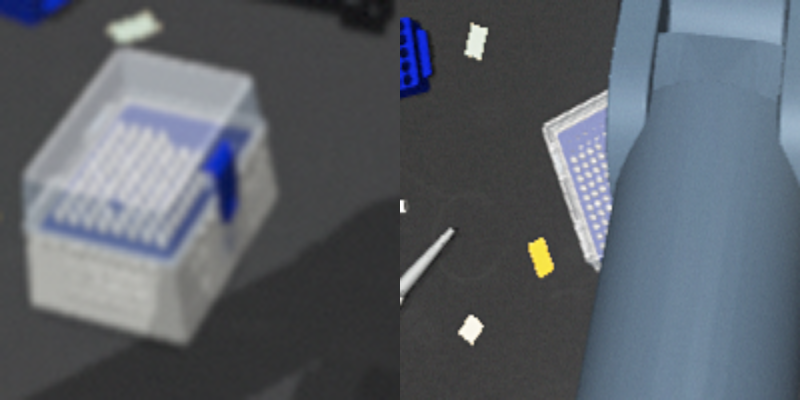

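Run:
```python
from h import *
r.finish_job();print(r.sense()["t"])
```

```text
the job is handed in; nothing more can be done
the job is handed in; nothing more can be done
```

I flipped the lid of the latch box (the blue-tip one) over from behind with the closed fingertips and pressed it shut. I then pushed the latch tab flat from the front, moved the arm clear and handed the job in at about 28 s. No verdict was reported.

- **Lid:** it was pressed down with about 11 N, and the fingertips stopped on the top at about 99.6 mm against 99 mm nominal. In the last scene picture it sits flush.
- **Latch:** firm contact came about 2 mm short of the expected flat position. I kept pushing at about 2 N, more than the roughly 1 N the tab needs. It looks flat in the last picture, but I did not measure its angle.
- **Box position:** my 3.5 N stop threshold for the latch push was never reached. The push ran to the end of its planned travel, and I estimate the box slid back about 10 mm, against the 60 mm limit.
- **Other objects:** the arm never went near the other tip box or the bottles. A before/after pixel comparison of them showed small differences (averages of 3 to 7 grey levels). I took these to be the arm's shadow and lighting, but did not confirm it. My last zoomed picture did not include the other box or the bottles, and the arm partly hid the latch box in the last top view.

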